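# Focus the bench magnifier on a brass link and hold the lever

### The job

Swing the bench magnifier by its upright handle until its lens is centred over the brass link lying on the stage. Then push the sprung focus lever by its upright knob, away from its rest stop, exactly four clicks - feel each one, and do not run on to a fifth - and finish while still holding the knob there, because the lever springs back if it is let go. Leave the link on the stage and the trays and jar where they are.

Things in the scene. Friction and masses are not known exactly. Their poses are not given: they have to be found in the camera images.
- stand: Grey fixed base plate of the magnifier, 200 x 380 x 14 mm. Origin on the table, on the axis of the round stage; at yaw 0 x points away from the robot, y left. The black stage (80 mm disc) has its top at 56 mm height and rises 2 mm a click. Lens post at x +50, y +90 mm; lever housing (60 x 60 mm, 60 mm high) at x +30, y -165 mm. Nothing on it is higher than 174 mm.
- link_centre (a point): Centre of the brass link, an open diamond 48 x 28 mm and 4 mm thick (15 g), lying loose near the middle of the stage; its origin is half-way up.
- lens_centre (a point): Centre of the round magnifier lens (black rim, 96 mm across, 13 mm thick, at 109 to 123 mm height) at the end of the swing arm, 103 mm from its pivot. The lens passes about 40 mm above the link.
- lens_handle (a point): Grip point of the upright aluminium handle on the lens rim: a round pin 14 mm in diameter, from the rim up to 172 mm height; this point is at 153 mm. It lies 115 mm from the pivot axis and 52 mm from the lens centre, at right angles to the line from pivot to lens, and turns with the arm.
- lens_pivot (a point): Axis of the swing arm, on top of the lens post, 108 mm above the table; the vertical hinge.
- lens_arm (a joint): Angle of the swing arm, rad. 0 points the lens at the middle of the stage; it grows as the arm swings clockwise seen from above, away from the stage to the robot's left. There is no stop at 0 (range -0.45 to 1.5); slight friction (about 0.06 N m) keeps it where it is left.
- knob_grip (a point): Grip point of the upright round black knob at the end of the focus lever (16 mm in diameter, from 66 to 136 mm height): on its axis at 120 mm height, 90 mm from the lever's pivot axis.
- lever_pivot (a point): Vertical axis of the focus lever, on top of the lever housing, 60 mm above the table.
- focus_lever (a joint): Angle of the focus lever, rad. 0: the rest stop, where it starts; it grows anticlockwise seen from above (knob to the robot's right), up to 1.05. A click notch every 0.15 rad (13.5 mm at the knob), the first at 0.15, the fourth at 0.60. The push at the knob rises to some 5 to 8 N before each notch, drops 3 to 4 N on nearing it and rises again in it. Let go, the lever springs back to 0.
- part_tray: Bystander: white compartment tray, 240 x 200 x 45 mm, on the table at the left. Origin under its centre.
- sort_tray: Bystander: red compartment tray, 160 x 120 x 30 mm, on the table at the right. Origin under its centre.
- glue_jar: Bystander: white closed jar, 56 mm across and 70 mm high, beyond the stand at the left. Origin under its centre.

How it is judged:
On the way, in this order (a step that is already met when the one before it is completed fails the run):
1. the lens is centred over the link, within 12 mm (horizontal distance between lens_centre and link_centre below 0.012 m), for 0.2 s.
2. the focus lever is held by its knob at the fourth click (horizontal distance between lens_centre and link_centre below 0.012 m and value of joint focus_lever between 0.53 and 0.67 rad and contact force between the fingers and focus_lever above 0.5 N), for 0.5 s.
At the end, for the whole second after the job is handed in: The lens is centred over the link (within 12 mm sideways); the fingers press on the knob (more than 0.5 N) and hold the focus lever still at the fourth click (0.53 to 0.67 rad, the notch being at 0.60); the link still lies on the raised stage, within 20 mm of where it was (all of step 2 and velocity of joint focus_lever between -0.1 and 0.1 rad/s and distance of link_centre from where it was at the start of the episode below 0.02 m and height (world z) of link_centre above 0.056 m); the arm keeps its last pose, push and grip.
It fails at once if the focus lever runs on to the fifth click (beyond 0.72 rad) (value of joint focus_lever above 0.72 rad).
It fails at once if a tray or the jar is pushed more than 20 mm (distance of any of part_tray, sort_tray, glue_jar from where it was at the start of the episode above 0.02 m).
It also fails if it takes over 64 s, if anything falls off the work surface, if the arm or the gripper's body presses on something with over 40 N, if the wrist force passes 120 N, or if a joint passes its speed limit or range.

### The arm

A 7-joint arm with a two-finger parallel gripper is mounted at the origin on the work surface. World frame = base frame: x ahead of the robot, y to its left, z up, the work surface at z = 0. Lengths are in m, angles in rad, forces in N, time in s.
With the tool pointing down it reaches from about 0.35 to 0.9 m from the base axis. Payload 8.1 kg.
Tool frame: the origin (TCP) lies between the finger pads; the fingertips stand ahead of it and the grasp point (between the pads) is the TCP (arm.nose_length is the z of the fingertips in the tool frame, in m); z points along the fingers, y is the line along which they close (so a half turn about z gives the same grasp; the last joint's range is limited). The gripper opens to 92 mm and grips with 3 to 60 N. Pads are 19 mm wide; open, the fingers measure 130 mm over their backs; the gripper's body (75 mm by 190 mm) begins 47 mm behind the grasp point.
Start: joints at [-1.427, 0.434, 0.025, 1.573, -0.012, 1.134, -0.075], TCP at [0.153, 0.606, 0.246] pointing down, gripper open.
Joint ranges: [-2.62, 2.62], [-0.44, 2.09], [-1.27, 1.32], [0.08, 2.57], [-1.32, 4.46], [0.12, 2], [-2.74, 2.74]. Speed limits (rad/s): [2.22, 2.22, 3.01, 3.01, 3.14, 3.14, 3.14].

### API

Orientations are given as a rotation vector (axis times angle).
In Python, from cell import sensors, optics, arm gives the robot as it stands.
- The arm moves only by the tool arm_command, never from a script. Its argument "deltas" is one flat list of numbers, 7 for each row, row after row: the turn, a rotation vector about the world's x, y, z as a fraction of full scale, then the shift along the world's x, y, z as a fraction of full scale, then the finger opening in mm, from 0 to 91.8. In form: [wx, wy, wz, dx, dy, dz, fingers, wx, wy, wz, dx, dy, dz, fingers, ...]. A call has 1 to 20 rows; each row is the pose to reach, as a shift and turn from the pose commanded when the call began; what a row does not reach only later rows make up. Full scale, the value 1, is 1 m for a shift and 90 degrees for a turn. A row lasts 1/10 s, in which the tool goes at most 50 mm and 8.59 degrees, less where a joint would pass 70% of its speed; a pose out of reach is approached as far as the arm can. A call with a number of a shift or a turn outside -1 to 1 is refused whole. A call with a gripper value outside its range is refused whole. The fingers move at their own pace and stop on an object; "force" is the grip in N (left out, the last holds). Time passes only in rows, so rows that repeat a pose let the fingers close. It gives the time, the measured TCP pose, the force, the opening and the grip force at its end, in the units of the state.
- sensors.observe(): the state, without advancing time (a new reading comes with each control period).
- optics.get_image(name): name is "side" or "top"; returns the picture (420x560x3 uint8, blue, green, red); there is no depth.
- optics.calibration(name): a dict with "camera_matrix" (3x3 intrinsics, pixels), "rvec" (rotation vector, rad) and "tvec" (3), from world to camera coordinates, as OpenCV has them. Camera axes: x right, y down, z forward; pixel columns grow to the right and rows downward; lengths in m; the calibration is good to about 2 mm. A picture is of the moment at which its call begins. calibration takes no time and is no camera call.
- arm.sign_off(): hands the job in; it is judged then, once.
The state is a dict: "clock": time; "joints": joint angles; "dq": joint speeds; "joint_efforts": joint torques, N m; "position": TCP position; "ee_rot": TCP orientation; "force": force on the tool from outside, world axes, zero at the start; "ft_torque": the same for the moment, N m; "width": opening from 0.0 (shut) to 1.0 (fully open); "gripper_force": force on a finger pad.
Only numpy, scipy, OpenCV 4.12 (cv2) and the standard library are available. Lean on these libraries where they do the work, as an engineer would, in place of code of your own. Each camera call takes 0.05 s, during which the arm holds its last target. There are 200 camera calls.

## Working session

There is one attempt and no reset: what is moved stays moved. The work goes in short steps, Python scripts to look and compute and a tool call to move; the robot and the scene stay as the last step left them, time stands still between calls to the robot, and variables do not carry over. Pictures are saved under pics/ and viewed, at most 10 in all, crops included, and the job is handed in when it is done.

Besides the shell and the picture viewer there is one more tool, called after "Emit:" as name(argument=value, ...) on one line, values as JSON. arm_command: Moves the arm, as the interface text tells. Its arguments: {"type":"object","properties":{"deltas":{"type":"array","items":{"type":"number"}},"force":{"type":"number"}},"required":["deltas"]}

```bash
mkdir -p pics; ls
python3 - <<'E'
from cell import sensors, optics, arm
import cv2
print(sensors.observe(), arm.nose_length)
for n in("top","side"):
    im=optics.get_image(n); cv2.imwrite(f"pics/{n}0.png",im)
    c=optics.calibration(n);print(n,c)
E
```

```text
pics
{'clock': 0.0, 'joints': array([-1.42659405,  0.43520464,  0.02498778,  1.57410193, -0.0116353 ,
        1.13398165, -0.07513649]), 'dq': array([-0.00080711, -0.00049877,  0.00040852,  0.00086123,  0.0005058 ,
       -0.00274112, -0.00130746]), 'joint_efforts': array([ 1.36426650e-03, -6.67877984e+01,  9.85629782e-01, -3.14452779e+01,
       -6.05097623e-02,  4.30157944e-02,  1.88692916e-04]), 'position': array([0.15262333, 0.60558386, 0.24495463]), 'ee_rot': array([-3.86893485e-01, -3.11760059e+00,  2.43204876e-03]), 'force': array([-0.14758764,  0.62348877, -0.44729266]), 'ft_torque': array([-0.08573258, -0.01442554,  0.0139077 ]), 'gripper_force': 0.0, 'width': 1.0027429797073568} 0.019
top {'camera_matrix': array([[381.82860508,   0.        , 276.94369795],
       [  0.        , 381.82860508, 213.73104179],
       [  0.        ,   0.        ,   1.        ]]), 'rvec': array([ 2.22405062, -2.1593291 ,  0.09859465]), 'tvec': array([-0.01852878,  0.59379414,  1.30548516])}
side {'camera_matrix': array([[523.19423013,   0.        , 273.43637379],
       [  0.        , 523.19423013, 211.49729142],
       [  0.        ,   0.        ,   1.        ]]), 'rvec': array([ 2.36610621, -0.35113291,  0.15761935]), 'tvec': array([-0.55048258,  0.18866119,  1.50252669])}
```

View pics/top0.png

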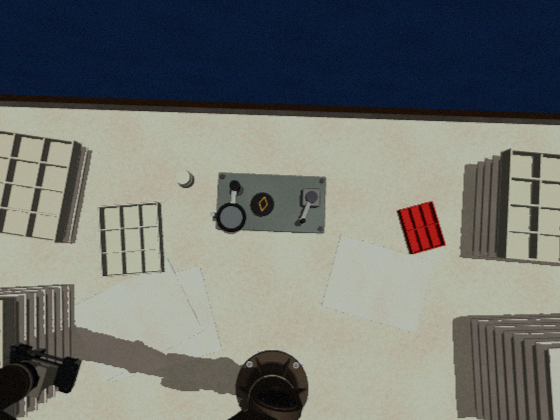

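View pics/side0.png

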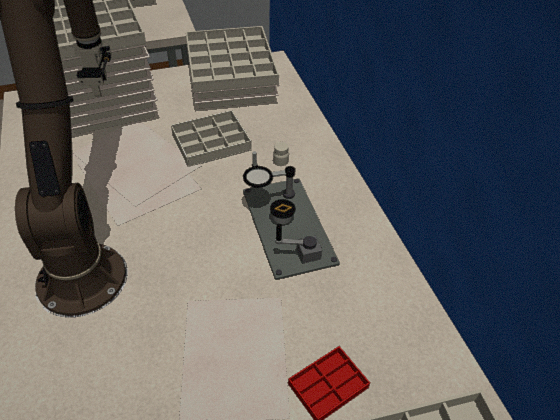

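The top view shows the stand around (271,204), with the lens at (231,217), the link at (262,204) and the knob at about (300,221). The side view agrees: lens (258,177), handle top (254,155), link (283,208), knob (279,230). I'll enlarge both.

Run:
```python
import cv2
a=cv2.imread("pics/top0.png")[160:245,205:335];cv2.imwrite("pics/ct.png",cv2.resize(a,None,fx=6,fy=6,interpolation=cv2.INTER_CUBIC))
a=cv2.imread("pics/side0.png")[140:285,230:350];cv2.imwrite("pics/cs.png",cv2.resize(a,None,fx=4,fy=4,interpolation=cv2.INTER_CUBIC))
```

```text
(no output)
```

View pics/ct.png

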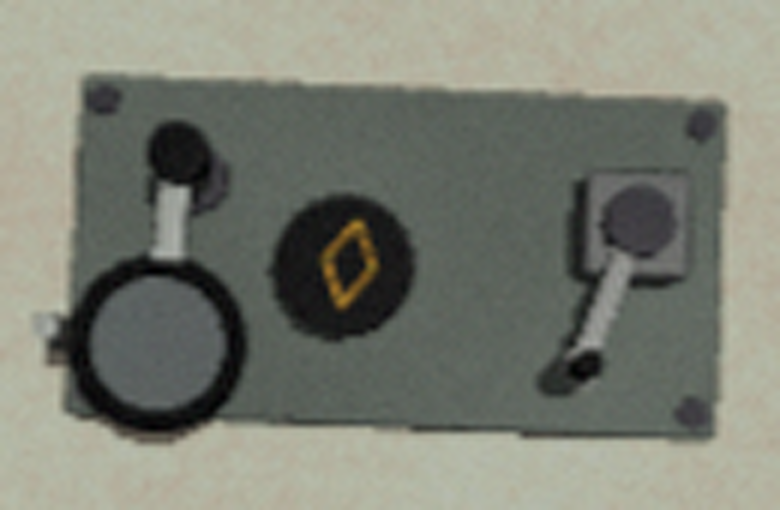

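View pics/cs.png

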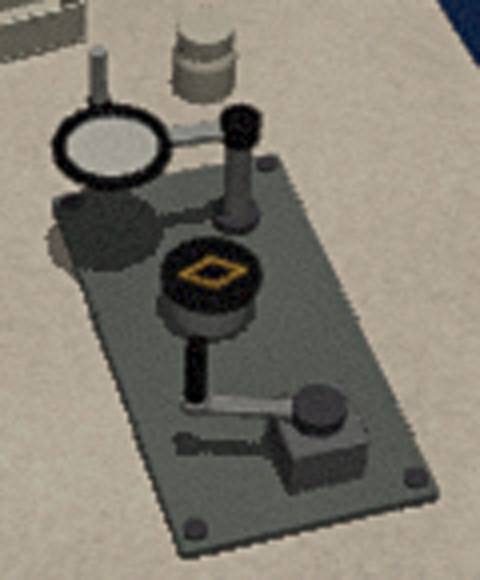

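The top crop shows the link at (351,264), the lens at (158,345), the handle top at (45,325) and the knob top at (586,362). The side crop shows the link at (213,271), the lens at (111,147), the handle top at (97,50) and the knob top at (197,340).

```bash
cat > h.py <<'E'
import numpy as np, cv2
from cell import sensors, optics, arm
def plane(cam,uv,z):
    c=optics.calibration(cam);R=cv2.Rodrigues(c["rvec"])[0];o=-R.T@c["tvec"].ravel()
    d=R.T@np.linalg.inv(c["camera_matrix"])@np.array([uv[0],uv[1],1.])
    return o+d*(z-o[2])/d[2]
E
python3 - <<'E'
from h import *
T=lambda u,v:(205+(u+.5)/6-.5,160+(v+.5)/6-.5)
S=lambda u,v:(230+(u+.5)/4-.5,140+(v+.5)/4-.5)
P=lambda n,c,uv,z:print(n,c,plane(c,uv,z).round(4))
for q in [(85,75),(727,100),(713,438),(67,412)]:P("corner","top",T(*q),.014)
P("stage","top",T(343,266),.056)
P("link","top",T(351,264),.060);P("link","side",S(213,271),.060)
P("lens","top",T(158,345),.118);P("lens","side",S(111,147),.118)
P("handle","top",T(45,325),.172);P("handle","side",S(97,50),.172)
P("knob","top",T(586,362),.136);P("knob","side",S(197,340),.136)
P("leverpiv","top",T(638,220),.075);P("leverpiv","side",S(320,402),.075)
P("lenspiv","top",T(178,152),.123);P("lenspiv","side",S(241,118),.123)
E
```

```text
corner top [0.7352 0.2077 0.014 ]
corner top [ 0.7325 -0.1695  0.014 ]
corner top [ 0.5336 -0.1652  0.014 ]
corner top [0.5376 0.2102 0.014 ]
stage top [0.6234 0.052  0.056 ]
link top [0.6242 0.0474 0.06  ]
link side [0.6203 0.0462 0.06  ]
lens top [0.5717 0.1481 0.118 ]
lens side [0.5666 0.1436 0.118 ]
handle top [0.5769 0.2006 0.172 ]
handle side [0.5711 0.1969 0.172 ]
knob top [ 0.5684 -0.0802  0.136 ]
knob side [ 0.5647 -0.083   0.136 ]
leverpiv top [ 0.6524 -0.1124  0.075 ]
leverpiv side [ 0.6494 -0.1138  0.075 ]
lenspiv top [0.6755 0.1408 0.123 ]
lenspiv side [0.6726 0.1418 0.123 ]
```

Emit:
arm_command(deltas=[0,0,0.02,0.03,-0.03,0,91,0,0,0.04,0.06,-0.06,0,91,0,0,0.06,0.09,-0.09,0,91,0,0,0.08,0.12,-0.12,0,91,0,0,0.1,0.15,-0.15,0,91,0,0,0.12,0.18,-0.18,0,91,0,0,0.14,0.21,-0.21,0,91,0,0,0.157,0.24,-0.24,0,91,0,0,0.157,0.27,-0.27,0,91,0,0,0.157,0.3,-0.3,0,91,0,0,0.157,0.33,-0.33,0,91,0,0,0.157,0.36,-0.36,0,91,0,0,0.157,0.39,-0.38,0,91,0,0,0.157,0.41,-0.395,0,91,0,0,0.157,0.421,-0.407,0,91,0,0,0.157,0.421,-0.407,0,91,0,0,0.157,0.421,-0.407,0,91])

```text
clock: 1.8
position: [0.5728, 0.1999, 0.2454]
ee_rot: [0.0, -3.14, -0.001]
force: [-0.7, -0.5, -0.3]
width: 0.986
gripper_force: 0.0
```

Emit:
arm_command(deltas=[0,0,0,0,0,-0.02,91,0,0,0,0,0,-0.04,91,0,0,0,0,0,-0.06,91,0,0,0,0,0,-0.075,91,0,0,0,0,0,-0.09,91,0,0,0,0,0,-0.091,91,0,0,0,0,0,-0.091,50,0,0,0,0,0,-0.091,30,0,0,0,0,0,-0.091,15,0,0,0,0,0,-0.091,5,0,0,0,0,0,-0.091,5,0,0,0,0,0,-0.091,5,0,0,0,0,0,-0.091,5,0,0,0,0,0,-0.091,5], force=15)

```text
clock: 3.2
position: [0.5737, 0.199, 0.1547]
ee_rot: [-0.001, -3.142, -0.0]
force: [-0.4, 0.6, 0.3]
width: 0.346
gripper_force: 0.0
```

Still closing; hold.

Emit:
arm_command(deltas=[0,0,0,0,0,0,5,0,0,0,0,0,0,5,0,0,0,0,0,0,5,0,0,0,0,0,0,5,0,0,0,0,0,0,5])

```text
clock: 3.7
position: [0.5736, 0.1992, 0.1547]
ee_rot: [-0.0, -3.141, -0.0]
force: [-0.5, 0.8, -0.6]
width: 0.151
gripper_force: 15.0
```

Emit:
arm_command(deltas=[0,0,0,-0.0035,-0.007,0,5,0,0,0,-0.007,-0.0143,0,5,0,0,0,-0.0095,-0.022,0,5,0,0,0,-0.012,-0.0297,0,5,0,0,0,-0.0135,-0.0375,0,5,0,0,0,-0.0148,-0.0455,0,5,0,0,0,-0.0152,-0.0535,0,5,0,0,0,-0.0153,-0.0616,0,5,0,0,0,-0.0146,-0.0697,0,5,0,0,0,-0.0136,-0.0777,0,5,0,0,0,-0.0119,-0.0855,0,5,0,0,0,-0.0097,-0.0933,0,5,0,0,0,-0.007,-0.1008,0,5,0,0,0,-0.0037,-0.1082,0,5,0,0,0,0.0003,-0.1156,0,5,0,0,0,0.0047,-0.1227,0,5,0,0,0,0.0047,-0.1227,0,5,0,0,0,0.0047,-0.1227,0,5])

```text
clock: 5.5
position: [0.5788, 0.0757, 0.1549]
ee_rot: [0.002, 3.141, -0.001]
force: [-0.7, -0.3, 4.1]
width: 0.151
gripper_force: 15.0
```

Run:
```python
from h import *
t=optics.get_image("top");s=optics.get_image("side")
a=cv2.resize(t[165:240,215:315],None,fx=5,fy=5,interpolation=cv2.INTER_CUBIC)
b=cv2.resize(s[150:245,235:315],None,fx=4,fy=4,interpolation=cv2.INTER_CUBIC)
o=np.zeros((390,800,3),np.uint8);a=a[:375,:470];o[:375,:470]=a;o[:380,475:795]=b
cv2.imwrite("pics/c1.png",o)
```

```text
(no output)
```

View pics/c1.png

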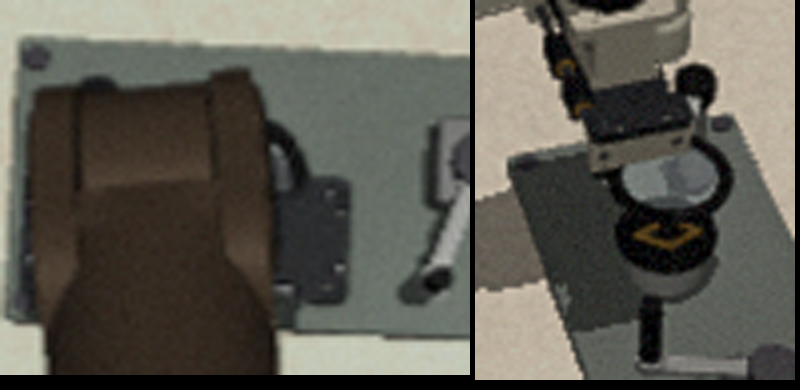

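The side view shows the lens now over the stage, with the lens at about (670,170) and the link at (668,234). The arm hides it in the top view. I'll release, rise and move toward the knob.

Emit:
arm_command(deltas=[0,0,0,0,0,0,30,0,0,0,0,0,0,60,0,0,0,0,0,0,80,0,0,0,0,0,0,80,0,0,0,0,0,0,80,0,0,0,0,0,0,80,0,0,0,0,0,0.02,80,0,0,0,0,0,0.05,80,0,0,0,0,0,0.08,80,0,0,0,0,0,0.09,80,0,0,0,0,-0.03,0.09,80,0,0,0,-0.003,-0.06,0.09,80,0,0,0,-0.006,-0.09,0.09,80,0,0,0,-0.009,-0.12,0.09,80,0,0,0,-0.012,-0.145,0.09,80,0,0,0,-0.012,-0.157,0.09,80,0,0,0,-0.012,-0.157,0.09,80,0,0,0,-0.012,-0.157,0.09,80])

```text
clock: 7.4
position: [0.5666, -0.0792, 0.2444]
ee_rot: [0.001, -3.141, -0.001]
force: [0.6, 0.8, -0.2]
width: 0.869
gripper_force: 0.0
```

Run:
```python
from h import *
t=optics.get_image("top");s=optics.get_image("side")
a=cv2.resize(t[165:240,215:295],None,fx=5,fy=5,interpolation=cv2.INTER_CUBIC)
b=cv2.resize(s[150:245,235:325],None,fx=4,fy=4,interpolation=cv2.INTER_CUBIC)
o=np.zeros((390,800,3),np.uint8);o[:375,:400]=a;o[:380,410:770]=b
cv2.imwrite("pics/c2.png",o)
```

```text
(no output)
```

View pics/c2.png

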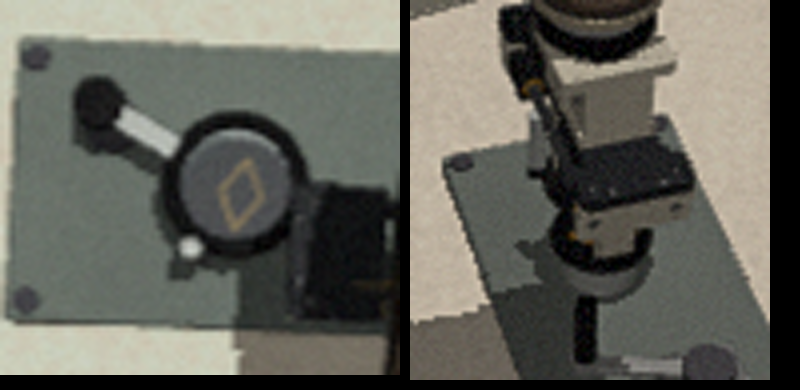

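The top crop shows the lens rim centre at about (235,185), the link at (242,195) and the handle top at (190,246).

Run:
```python
from h import *
T=lambda u,v:(215+(u+.5)/5-.5,165+(v+.5)/5-.5)
for n,u,v,z in [("lens",235,185,.118),("link",242,195,.06),("handle",190,246,.172)]:print(n,plane("top",T(u,v),z).round(4))
```

```text
lens [0.6248 0.0512 0.118 ]
link [0.6242 0.0477 0.06  ]
handle [0.5805 0.0763 0.172 ]
```

The lens is about 4 mm off the link, which is within the limit. Next I descend on the knob and grip it.

Emit:
arm_command(deltas=[0,0,0,0,-0.0025,-0.02,80,0,0,0,0,-0.0025,-0.04,80,0,0,0,0,-0.0025,-0.06,80,0,0,0,0,-0.0025,-0.08,80,0,0,0,0,-0.0025,-0.1,80,0,0,0,0,-0.0025,-0.115,80,0,0,0,0,-0.0025,-0.1245,80,0,0,0,0,-0.0025,-0.1245,80,0,0,0,0,-0.0025,-0.1245,50,0,0,0,0,-0.0025,-0.1245,30,0,0,0,0,-0.0025,-0.1245,5,0,0,0,0,-0.0025,-0.1245,5,0,0,0,0,-0.0025,-0.1245,5,0,0,0,0,-0.0025,-0.1245,5,0,0,0,0,-0.0025,-0.1245,5,0,0,0,0,-0.0025,-0.1245,5,0,0,0,0,-0.0025,-0.1245,5,0,0,0,0,-0.0025,-0.1245,5,0,0,0,0,-0.0025,-0.1245,5], force=25)

```text
clock: 9.4
position: [0.5663, -0.0824, 0.1202]
ee_rot: [0.001, -3.141, -0.001]
force: [-1.0, 3.5, 1.6]
width: 0.165
gripper_force: 25.0
```

Emit:
arm_command(deltas=[0,0,0,-0.0013,-0.004,0,5,0,0,0,-0.0025,-0.0084,0,5,0,0,0,-0.0025,-0.0084,0,5])

```text
clock: 9.7
position: [0.5631, -0.0909, 0.1202]
ee_rot: [0.001, -3.14, -0.002]
force: [-4.0, 4.4, 2.7]
width: 0.166
gripper_force: 25.0
```

Emit:
arm_command(deltas=[0,0,0,-0.0005,-0.0022,0,5,0,0,0,-0.0005,-0.0022,0,5])

```text
clock: 9.9
position: [0.5624, -0.0929, 0.1201]
ee_rot: [0.001, -3.14, -0.002]
force: [-3.5, 5.0, 2.8]
width: 0.166
gripper_force: 25.0
```

Emit:
arm_command(deltas=[0,0,0,-0.0005,-0.0022,0,5,0,0,0,-0.0005,-0.0022,0,5])

```text
clock: 10.1
position: [0.5618, -0.0948, 0.1201]
ee_rot: [0.001, -3.139, -0.002]
force: [-5.0, 6.6, 5.1]
width: 0.169
gripper_force: 25.0
```

Emit:
arm_command(deltas=[0,0,0,-0.0004,-0.0022,0,5,0,0,0,-0.0004,-0.0022,0,5])

```text
clock: 10.3
position: [0.5613, -0.0965, 0.1201]
ee_rot: [0.002, -3.139, -0.003]
force: [-5.4, 7.6, 5.2]
width: 0.17
gripper_force: 25.0
```

Emit:
arm_command(deltas=[0,0,0,-0.0008,-0.0022,0,5,0,0,0,-0.0008,-0.0022,0,5])

```text
clock: 10.5
position: [0.5608, -0.0984, 0.1201]
ee_rot: [0.003, -3.14, -0.004]
force: [-3.3, 8.8, 4.2]
width: 0.169
gripper_force: 25.0
```

Emit:
arm_command(deltas=[0,0,0,-0.0006,-0.0022,0,5,0,0,0,-0.0006,-0.0022,0,5])

```text
clock: 10.7
position: [0.5602, -0.1007, 0.1201]
ee_rot: [0.003, -3.14, -0.003]
force: [-3.9, 8.0, 4.8]
width: 0.173
gripper_force: 25.0
```

Emit:
arm_command(deltas=[0,0,0,-0.0003,-0.0022,0,5,0,0,0,-0.0003,-0.0022,0,5])

```text
clock: 10.9
position: [0.5596, -0.1036, 0.1201]
ee_rot: [0.002, -3.139, -0.002]
force: [-4.6, 5.7, 5.3]
width: 0.165
gripper_force: 25.0
```

Emit:
arm_command(deltas=[0,0,0,-0.0003,-0.0022,0,5,0,0,0,-0.0003,-0.0022,0,5])

```text
clock: 11.1
position: [0.5591, -0.1063, 0.1201]
ee_rot: [0.001, -3.139, -0.002]
force: [-4.8, 4.8, 5.5]
width: 0.164
gripper_force: 25.0
```

Run:
```python
from h import *
t=optics.get_image("top");s=optics.get_image("side")
a=cv2.resize(t[175:245,265:335],None,fx=5,fy=5,interpolation=cv2.INTER_CUBIC)
b=cv2.resize(s[185:285,250:350],None,fx=4,fy=4,interpolation=cv2.INTER_CUBIC)
o=np.zeros((400,800,3),np.uint8);o[:350,:350]=a;o[:400,400:800]=b
cv2.imwrite("pics/c3.png",o)
```

```text
(no output)
```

View pics/c3.png

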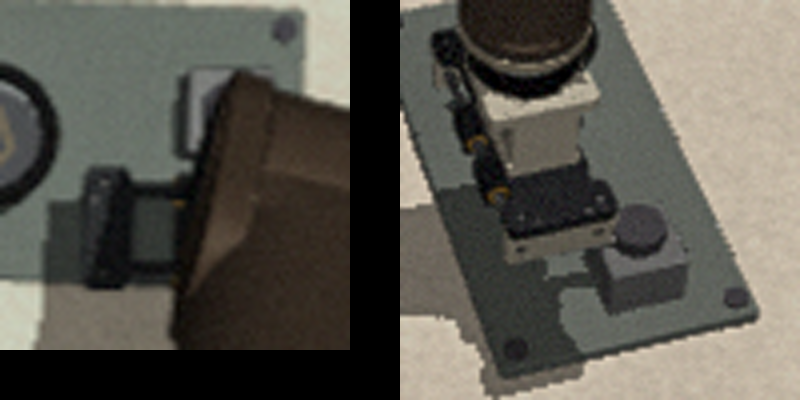

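The knob is hidden by the gripper at this angle. From the TCP geometry the lever is at about 0.28 rad, near notch 2. I'll go on by feel in small steps.

Emit:
arm_command(deltas=[0,0,0,-0.0003,-0.0022,0,5,0,0,0,-0.0003,-0.0022,0,5])

```text
clock: 11.4
position: [0.5588, -0.1081, 0.1201]
ee_rot: [0.001, -3.139, -0.002]
force: [-5.5, 6.4, 5.5]
width: 0.169
gripper_force: 25.0
```

Emit:
arm_command(deltas=[0,0,0,-0.0002,-0.0022,0,5,0,0,0,-0.0002,-0.0022,0,5])

```text
clock: 11.6
position: [0.5586, -0.1098, 0.1201]
ee_rot: [0.002, -3.139, -0.003]
force: [-6.8, 7.9, 6.2]
width: 0.172
gripper_force: 25.0
```

Emit:
arm_command(deltas=[0,0,0,0,-0.0022,0,5,0,0,0,0,-0.0022,0,5])

```text
clock: 11.8
position: [0.5583, -0.1117, 0.12]
ee_rot: [0.002, -3.138, -0.004]
force: [-6.9, 8.8, 7.6]
width: 0.169
gripper_force: 25.0
```

Emit:
arm_command(deltas=[0,0,0,0,-0.0022,0,5,0,0,0,0,-0.0022,0,5])

```text
clock: 12.0
position: [0.5583, -0.1141, 0.1201]
ee_rot: [0.002, -3.138, -0.004]
force: [-6.8, 7.4, 6.2]
width: 0.168
gripper_force: 25.0
```

Emit:
arm_command(deltas=[0,0,0,0,-0.0022,0,5,0,0,0,0,-0.0022,0,5])

```text
clock: 12.2
position: [0.5586, -0.117, 0.1201]
ee_rot: [0.001, -3.139, -0.002]
force: [-5.1, 5.4, 4.8]
width: 0.165
gripper_force: 25.0
```

Emit:
arm_command(deltas=[0,0,0,0,-0.0022,0,5,0,0,0,0,-0.0022,0,5])

```text
clock: 12.4
position: [0.5587, -0.1197, 0.1201]
ee_rot: [0.001, -3.139, -0.001]
force: [-4.4, 3.5, 6.5]
width: 0.165
gripper_force: 25.0
```

Emit:
arm_command(deltas=[0,0,0,0,-0.0022,0,5,0,0,0,0,-0.0022,0,5])

```text
clock: 12.6
position: [0.5589, -0.1215, 0.1201]
ee_rot: [0.001, -3.139, -0.002]
force: [-3.9, 6.9, 3.7]
width: 0.167
gripper_force: 25.0
```

Emit:
arm_command(deltas=[0,0,0,0.0003,-0.0022,0,5,0,0,0,0.0003,-0.0022,0,5])

```text
clock: 12.8
position: [0.5591, -0.1233, 0.12]
ee_rot: [0.002, -3.139, -0.003]
force: [-4.8, 7.6, 5.5]
width: 0.164
gripper_force: 25.0
```

Emit:
arm_command(deltas=[0,0,0,0.0003,-0.0022,0,5,0,0,0,0.0003,-0.0022,0,5])

```text
clock: 13.0
position: [0.5591, -0.125, 0.12]
ee_rot: [0.002, -3.138, -0.004]
force: [-5.1, 7.8, 6.9]
width: 0.168
gripper_force: 25.0
```

Emit:
arm_command(deltas=[0,0,0,0.0003,-0.0022,0,5,0,0,0,0.0003,-0.0022,0,5])

```text
clock: 13.2
position: [0.5595, -0.1273, 0.1201]
ee_rot: [0.002, -3.139, -0.003]
force: [-5.7, 7.8, 5.7]
width: 0.168
gripper_force: 25.0
```

Past the third peak as predicted. The fourth notch should be at y ≈ -0.1345.

Emit:
arm_command(deltas=[0,0,0,0.0003,-0.002,0,5,0,0,0,0.0003,-0.002,0,5])

```text
clock: 13.4
position: [0.5599, -0.13, 0.1201]
ee_rot: [0.002, -3.139, -0.002]
force: [-5.5, 5.6, 4.2]
width: 0.168
gripper_force: 25.0
```

Emit:
arm_command(deltas=[0,0,0,0.0003,-0.002,0,5,0,0,0,0.0003,-0.002,0,5])

```text
clock: 13.6
position: [0.5604, -0.1325, 0.1201]
ee_rot: [0.001, -3.139, -0.001]
force: [-4.7, 3.6, 4.6]
width: 0.167
gripper_force: 25.0
```

Emit:
arm_command(deltas=[0,0,0,0.0003,-0.0015,0,5,0,0,0,0.0003,-0.0015,0,5])

```text
clock: 13.8
position: [0.5608, -0.1338, 0.1201]
ee_rot: [0.001, -3.139, -0.002]
force: [-3.9, 3.9, 3.8]
width: 0.168
gripper_force: 25.0
```

Emit:
arm_command(deltas=[0,0,0,0.0002,-0.001,0,5,0,0,0,0.0002,-0.001,0,5,0,0,0,0.0002,-0.001,0,5,0,0,0,0.0002,-0.001,0,5,0,0,0,0.0002,-0.001,0,5,0,0,0,0.0002,-0.001,0,5,0,0,0,0.0002,-0.001,0,5,0,0,0,0.0002,-0.001,0,5,0,0,0,0.0002,-0.001,0,5,0,0,0,0.0002,-0.001,0,5])

```text
clock: 14.8
position: [0.561, -0.1346, 0.1201]
ee_rot: [0.001, -3.14, -0.002]
force: [-4.5, 5.3, 4.4]
width: 0.168
gripper_force: 25.0
```

Run:
```python
from h import *
t=optics.get_image("top");s=optics.get_image("side")
a=cv2.resize(t[165:245,215:295],None,fx=5,fy=5,interpolation=cv2.INTER_CUBIC)
b=cv2.resize(s[185:285,250:350],None,fx=4,fy=4,interpolation=cv2.INTER_CUBIC)
o=np.zeros((400,800,3),np.uint8);o[:400,:400]=a;o[:400,400:800]=b
cv2.imwrite("pics/c4.png",o)
```

```text
(no output)
```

View pics/c4.png

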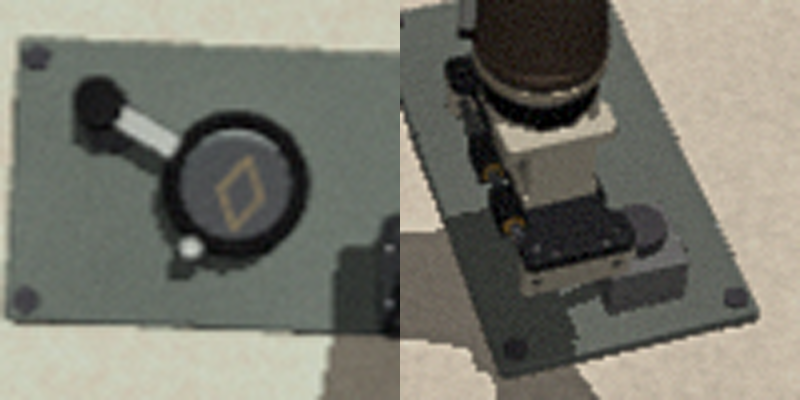

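The lens is at about (235,185) with the link beneath it at about (240,193), both unchanged. The push force is rising in the fourth notch, so I'm handing in.

```bash
python3 -c "
from cell import arm
print(arm.sign_off())"
```

```text
the job is handed in; nothing more can be done
None
```

I handed the job in with the lens about 4 mm off the link's centre and the gripper holding the focus lever's knob at what I judge to be the fourth click. I counted the clicks from push force and gripper position, because the gripper hid the knob from both cameras, and the hand-in returned no verdict.

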